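# Shift the binding machine to punching

## Task

The desktop binding machine is parked: its shift lever stands in the short middle slot, nearest the front of the machine. Set the machine to punching: bring the lever forward out of the middle slot into the cross slot (neutral), move it sideways, then push it fully forward in the lane that lies below the plate with three round studs, without ever engaging the forward slot below the plate with the single bar. Let go of the lever and leave the stapler, the eraser and the roll of tape where they are.

Things in the scene. Friction and masses are not known exactly. Their poses are not given: they have to be found in the camera images.
- binder: Grey desktop binding machine, fixed, 200 (x) x 160 (y) x 307 mm high; origin at the centre of its underside; +x points from its front (operator's side) to its back ('forward'), +y to its left, z up. An open deck (x -100 to +55 mm, top 85 mm up) holds the lever's gate; behind it stands a tower (x +55 to +100 mm) with a head that reaches out over the deck.
- head_edge (a point): Middle of the head's lower front edge, at (-8, 0, 265) mm in the machine's frame. The white head spans x -8 to +100, y -82 to +82, z +265 to +307 mm. A gripper that points straight down at the knob hits the head before the lever is fully forward: lean it 30 to 40 degrees from vertical, its wrist towards the machine's front.
- gate (a point): Gate centre in the deck's top, at (-30, 0, 85) mm in the machine's frame. Slots 15 mm wide in a 6 mm plate: a cross slot (neutral) along y; a left and a right lane along x, 22 mm to either side, each open forward and rearward (an H); one short rear slot in the middle (parked), no middle forward slot. Slot ends: 17 mm before and behind the cross slot (stem's centre, plus play).
- pivot (a point): The lever's pivot, fixed inside the machine at (-30, 0, 20) mm in its frame. With f = lever_shift and s = lever_select the knob's centre is at pivot + 130 mm * (sin f, cos f sin s, cos f cos s) in the machine's frame.
- knob (a point): Centre of the lever's black ball knob, 30 mm in diameter, 130 mm from the pivot, on a steel stem 8 mm thick. About 1 N at the knob moves the lever; it stays where it is left.
- lever_shift (a joint): Fore-and-aft angle of the lever, rad: 0 in the neutral cross slot, about +0.29 fully forward in a lane, about -0.29 fully back. Positive is forward (away from the machine's front).
- lever_select (a joint): Sideways angle of the lever, rad: 0 in the middle, about +0.34 in the left lane, about -0.34 in the right lane. Positive is to the machine's left (+y). The play in a slot is about 0.05 rad either way.
- plate_studs: Metal plate 44 (x) x 56 (y) x 4 mm with three round black studs (11 mm wide, 6 mm high) in a row, fixed on top of the machine's head at 30 mm in the machine's x, over the left lane or over the right lane (43 mm to that side): it marks the punching lane. Origin at the centre of its underside; axes as the machine's.
- plate_bar: Metal plate 44 x 56 x 4 mm with one straight black bar (11 x 46 mm, 6 mm high), fixed on top of the head over the other lane: it marks the binding lane, which must not be engaged. Origin at the centre of its underside; axes as the machine's.
- monitor_2: Large monitor, fixed, its screen about 650 mm wide and 30 mm thick from 0.12 to 0.53 m above the desk, behind the machine and to the right of it as the robot sees it, its right end about 0.6 m from the base: bring the arm over drawn in (tool within 0.45 m of the base axis) to pass in front of it. Origin at the centre of its foot, on the desk.
- stapler: Green stapler, loose, 38 x 140 x 39 mm, standing on the desk across the machine's front; origin at the centre of its underside. A bystander.
- eraser: Eraser in a card sleeve, loose, 22 x 56 x 12 mm, on the desk behind the machine; origin at the centre of its underside. A bystander.
- tape_roll: Brown roll of paper tape, loose, 68 mm across and 24 mm high, lying behind the machine; origin at the centre of its underside. A bystander.

How it is judged:
On the way, in this order (a step that is already met when the one before it is completed fails the run):
1. the lever is brought out of the middle slot into the neutral cross slot (value of joint lever_shift above -0.09 rad), for 0.05 s.
2. the lever stands across in the lane below the plate with the three studs, not yet pushed forward (y of knob in the frame of plate_studs between -0.018 and 0.018 m and value of joint lever_shift below 0.15 rad), for 0.05 s.
At the end, for the whole second after the job is handed in: The lever rests fully forward (lever_shift above 0.22 rad) in the lane below the plate with three studs (knob within 18 mm sideways of that plate's centre line), at rest and let go (value of joint lever_shift above 0.22 rad and y of knob in the frame of plate_studs between -0.018 and 0.018 m and velocity of joint lever_shift between -0.05 and 0.05 rad/s); the robot touches nothing.
It fails at once if the lever is pushed into the forward slot below the plate with the bar (value of joint lever_shift above 0.15 rad and y of knob in the frame of plate_bar between -0.02 and 0.02 m).
It fails at once if the stapler, the eraser or the tape roll is moved by more than 3 cm (distance of any of stapler, eraser, tape_roll from where it was at the start of the episode above 0.03 m).
It also fails if it takes over 40 s, if anything falls off the work surface, if the arm or the gripper's body presses on something with over 40 N, if the wrist force passes 120 N, or if a joint passes its speed limit or range.

## Robot

A 6-joint arm with a two-finger parallel gripper is mounted at the origin on a cart in front of the work surface, level with it; the furniture and walls round the work are solid. World frame = base frame: x ahead of the robot, y to its left, z up, the work surface at z = 0. Lengths are in m, angles in rad, forces in N, time in s.
With the tool pointing down it reaches from about 0.35 to 0.975 m from the base axis. Payload 4.9 kg.
Tool frame: the origin (TCP) lies at the very end of the fingers, on their centre line; the grasp point (between the pads) lies ctrl.grip_point_offset behind it (ctrl.grip_point_offset is the distance from the TCP to the grasp point, in m); z points along the fingers, y is the line along which they close (so a half turn about z gives the same grasp; the last joint's range is limited). The gripper opens to 85 mm and grips with 20 to 120 N. Pads are 22 mm wide; open, the fingers measure 114 mm over their backs; the gripper's body (76 mm by 85 mm) begins 54 mm behind the grasp point. The pads swing forward as they close: fully open they stand 13 mm farther back than shut.
Start: joints at [1.134, 0.053, 1.613, -0, 1.476, -0.119], TCP at [0.195, 0.594, 0.231] pointing down, gripper open.
Joint ranges: [-3.01, 3.01], [-1.01, 2.22], [0.06, 2.58], [-1.02, 4.17], [0.09, 2.62], [-3.14, 3.14]. Speed limits (rad/s): [2.57, 2.57, 3.14, 3.14, 3.14, 3.14].

## Interface

Orientations are given as a rotation vector (axis times angle).
In Python, from station import ctrl gives the robot as it stands. The module is installed in compiled form; this text tells all that it offers.
- The arm moves only by the tool drive_tool, never from a script. Its argument "steps" is a list of rows, each an object with "translation": the shift along the tool's x, y, z normalised to -1 to 1, where 1 is 4 cm, a list of three; "angular": the turn, a rotation vector about the tool's x, y, z normalised to -1 to 1, where 1 is 8 degrees, a list of three; "gripper": the opening, from 0 (shut) to 1 (fully open). In form: [{"translation": [dx, dy, dz], "angular": [wx, wy, wz], "gripper": gripper}, ...]. A call has 1 to 8 rows; each row shifts and turns the commanded pose from where the row before left it, along the tool's axes as they then stand; what a row does not reach is not made up. A row lasts 1/8 s, in which the tool goes at most 62.5 mm and 10.7 degrees, less where a joint would pass 70% of its speed; a pose out of reach is approached as far as the arm can. A call with a number of a shift or a turn outside -1 to 1 is refused whole. A call with a gripper value outside its range is refused whole. The fingers move at their own pace and stop on an object; "force" is the grip in N (left out, the last holds). Time passes only in rows, so rows that do not move let the fingers close. It gives the time, the measured TCP pose, the force, the opening and the grip force at its end, in the units of the state.
- ctrl.get_obs(): the state, without advancing time (a new reading comes with each control period).
- ctrl.get_image(name): name is "scene" or "top" or "wrist"; returns a dict with "color" (420x560x3 uint8, red, green, blue), "depth" (420x560 float32, m along the optical axis (not along the pixel's ray), 0 where there is no reading), "fx", "fy", "cx", "cy" (pixels), "R" (3x3) and "t" (3): a world point X has camera coordinates R X + t. Camera axes: x right, y down, z forward; pixel columns grow to the right and rows downward; lengths in m; the calibration is good to about 2 mm. A picture is of the moment at which its call begins.
- ctrl.finish_job(): hands the job in; it is judged then, once.
The state is a dict: "t": time; "q": joint angles; "dq": joint speeds; "effort": joint torques, N m; "tool_pos": TCP position; "tool_rot": TCP orientation; "contact_force": force on the tool from outside, world axes, zero at the start; "wrist_torque": the same for the moment, N m; "opening": finger opening in m; "grip_force": force on a finger pad.
Only numpy, scipy, OpenCV 4.12 (cv2) and the standard library are available. Lean on these libraries where they do the work, as an engineer would, in place of code of your own. Each camera call takes 0.05 s, during which the arm holds its last target. There are 200 camera calls.

## Working session

There is one attempt and no reset: what is moved stays moved. The work goes in short steps, Python scripts to look and compute and a tool call to move; the robot and the scene stay as the last step left them, time stands still between calls to the robot, and variables do not carry over. Pictures are saved under pics/ and viewed, at most 10 in all, crops included, and the job is handed in when it is done.

Besides the shell and the picture viewer there is one more tool, called after "Emit:" by a JSON object that holds its "method" and its "body". drive_tool: Moves the arm, as the interface text tells. Its arguments: {"type":"object","properties":{"steps":{"type":"array"},"force":{"type":"number"}},"required":["steps"]}

```bash
mkdir -p pics
cat > h.py <<'E'
import numpy as np, cv2, pickle
from station import ctrl
def grab(n,tag):
    d=ctrl.get_image(n); pickle.dump(d,open(f'pics/{tag}.pkl','wb')); cv2.imwrite(f'pics/{tag}.png',d['color'][:,:,::-1]); return d
def load(tag): return pickle.load(open(f'pics/{tag}.pkl','rb'))
def pt(d,u,v,z=None):
    R=np.array(d['R']);t=np.array(d['t']);r=np.array([(u-d['cx'])/d['fx'],(v-d['cy'])/d['fy'],1.])
    if z is None: return R.T@(r*d['depth'][int(v),int(u)]-t)
    c=-R.T@t; w=R.T@r; return c+w*(z-c[2])/w[2]
def cloud(d):
    v,u=np.mgrid[:420,:560]; Z=d['depth']
    P=np.stack([(u-d['cx'])/d['fx']*Z,(v-d['cy'])/d['fy']*Z,Z],-1)
    return (P-np.array(d['t']))@np.array(d['R'])
E
python3 - <<'E'
from h import *
a=grab('scene','s0');b=grab('top','t0')
cv2.imwrite('pics/st.png',cv2.resize(np.hstack([a['color'],b['color']])[:,:,::-1],(800,300)))
print(ctrl.grip_point_offset,ctrl.get_obs())
E
```

```text
0.0187 {'t': 0.1, 'q': array([ 1.13405050e+00,  5.32864944e-02,  1.61416247e+00, -3.11885399e-05,
        1.47600097e+00, -1.19006712e-01]), 'dq': array([ 2.84941401e-05, -1.60156300e-03, -1.17844971e-03, -3.63507901e-04,
        2.87623796e-03,  1.95779348e-04]), 'effort': array([-2.71540239e-04, -3.94905531e+01, -3.71363139e+01, -1.46909210e-04,
        4.01093755e-03, -1.51775527e-05]), 'tool_pos': array([0.19503256, 0.59319362, 0.2301852 ]), 'tool_rot': array([-4.96925862e-01, -3.10155571e+00,  2.81845010e-03]), 'contact_force': array([ 0.1591342 , -0.20467222, -1.01355488]), 'wrist_torque': array([ 0.02740653,  0.00107134, -0.0281729 ]), 'grip_force': 0.0, 'opening': 0.08526113328433223}
```

View pics/t0.png

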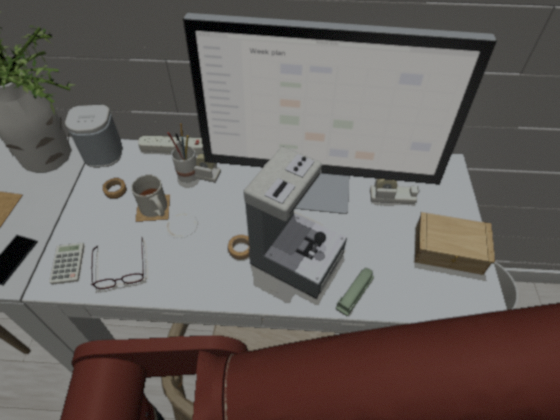

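View pics/s0.png

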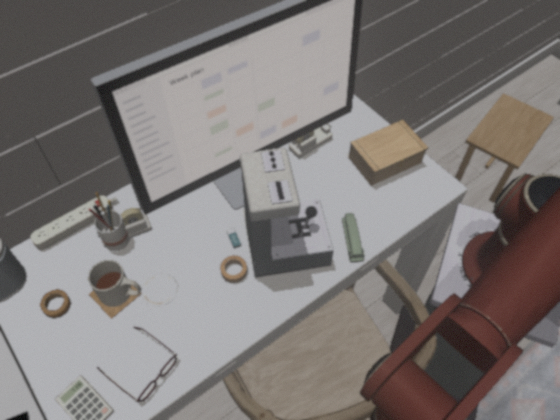

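The top view shows the machine with its head at (285,180), deck and black knob at (318,240), stapler at (355,290), and tape roll at (240,246). The scene view shows the studs plate at (272,160) and the bar plate at (280,190). Next I'll measure them.

```bash
python3 - <<'E'
from h import *
np.set_printoptions(precision=4,suppress=True)
for n in ['s0','t0']:
    d=load(n); C=cloud(d); ok=(d['depth']>0)
    R=np.array(d['R']);print(n,'cam',-R.T@np.array(d['t']))
    box={'s0':(230,330,135,230),'t0':(235,335,140,225)}[n]
    m=np.zeros(ok.shape,bool); m[box[2]:box[3],box[0]:box[1]]=1
    m&=ok&(C[...,2]>.295)&(C[...,2]<.335)&(np.linalg.norm(C[...,:2]-pt(d,*{'s0':(262,205),'t0':(262,190)}[n])[:2],axis=-1)<.25)
    P=C[m]; (c,s,a)=cv2.minAreaRect((P[:,:2]*1000).astype(np.float32)); print('head',c,s,a,np.median(P[:,2]),m.sum())
    m=np.zeros(ok.shape,bool); b={'s0':(265,340,200,275),'t0':(265,350,210,295)}[n]; m[b[2]:b[3],b[0]:b[1]]=1
    dk=m&ok&(abs(C[...,2]-.085)<.006); P=C[dk]; r=cv2.minAreaRect((P[:,:2]*1000).astype(np.float32)); print('deck',r,np.median(P[:,2]),dk.sum())
    kb=m&ok&(C[...,2]>.125)&(C[...,2]<.18)&(d['color'].max(-1)<70); 
    v,u=np.nonzero(kb); print('knob px',u.mean(),v.mean(),len(u),C[kb].mean(0),C[kb][:,2].max())
    for nm,px in {'s0':dict(stap=(353,235),studs=(272,160),bar=(280,190),mon=(345,110),tape=(225,265)),'t0':dict(stap=(355,290),studs=(301,164),bar=(282,189),mon=(438,180),monL=(205,150),tape=(232,246))}[n].items(): print(nm,pt(d,*px))
E
python3 - <<'E'
import sys; sys.path.insert(0,'.')
import cv2,numpy as np
a=cv2.imread('pics/s0.png')[130:280,220:370];b=cv2.imread('pics/t0.png')[140:300,230:390]
cv2.imwrite('pics/crop.png',np.hstack([cv2.resize(a,(400,400)),cv2.resize(b,(400,400))]))
E
```

```text
s0 cam [0.2873 0.8372 1.2289]
head (575.5994873046875, 184.57684326171875) (108.30828094482422, 166.99803161621094) 32.62161636352539 0.30686879215088925 3050
deck ((524.3659057617188, 153.44720458984375), (171.7665252685547, 160.9915008544922), 32.83432388305664) 0.08420746824057765 2264
knob px 290.79831932773106 227.49579831932772 119 [0.5169 0.1926 0.1546] 0.1796953600801296
stap [0.3844 0.0833 0.0383]
studs [0.5858 0.1437 0.3172]
bar [0.5381 0.2134 0.3182]
mon [ 0.524  -0.2346  0.143 ]
tape [0.6592 0.2833 0.0205]
t0 cam [-0.0001  0.4834  1.0014]
head (577.677978515625, 182.85787963867188) (108.00121307373047, 164.46282958984375) 32.54161071777344 0.3078349339661571 2920
deck ((522.32470703125, 146.36807250976562), (156.92852783203125, 161.75534057617188), 32.707000732421875) 0.08540058465278633 2976
knob px 288.15410958904107 230.98972602739727 292 [0.5403 0.187  0.1517] 0.17934665373257455
stap [0.3785 0.0821 0.0396]
studs [0.5849 0.1353 0.3151]
bar [0.5398 0.2048 0.313 ]
mon [ 0.5169 -0.2504  0.1434]
monL [0.8731 0.2715 0.1692]
tape [0.6533 0.2975 0.0095]
```

View pics/crop.png

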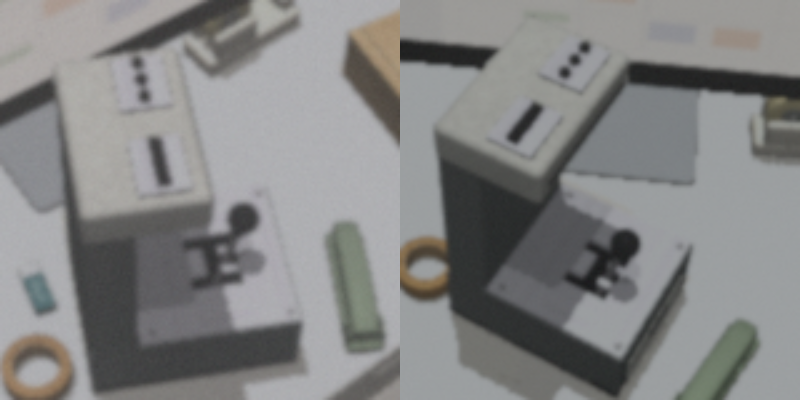

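The yaw is about 32.6°, and the studs plate is over the right lane. The knob is at about (311,212) in the scene view and (319,237) in the top view, so I'll triangulate it and plan from that.

```bash
cat >> h.py <<'E'
from scipy.spatial.transform import Rotation as Ro
yaw=np.radians(32.6); O=np.array([.5385,.1585,0]); M=Ro.from_euler('z',yaw).as_matrix()
def mw(p): return O+M@np.array(p)
def knob(f,s): return np.array([-.03,0,.02])+.13*np.array([np.sin(f),np.cos(f)*np.sin(s),np.cos(f)*np.cos(s)])
def toolR(lean): # tool z fwd/down, tool y = machine y, x=y×z
    l=np.radians(lean); z=np.array([np.sin(l),0,-np.cos(l)]); y=np.array([0,1.,0]); return M@np.stack([np.cross(y,z),y,z],1)
def rows(p0,R0,p1,R1,n):
    w=(Ro.from_matrix(R0).inv()*Ro.from_matrix(R1)).as_rotvec()/n; R=Ro.from_matrix(R0); dp=(p1-p0)/n; out=[]
    for i in range(n):
        out.append([*np.round(R.inv().apply(dp)/.04,2),'|',*np.round(np.degrees(w)/8,2)]); R=R*Ro.from_rotvec(w)
    for o in out: print(*o)
def cur():
    o=ctrl.get_obs(); return o['tool_pos'],Ro.from_rotvec(o['tool_rot']).as_matrix(),o
E
python3 - <<'E'
from h import *
np.set_printoptions(precision=4,suppress=True)
rays=[]
for n,(u0,v0) in dict(s0=(311,212),t0=(319.6,237)).items():
    d=load(n); g=d['color'].max(-1); x,y=int(u0),int(v0)
    m=np.zeros(g.shape,np.uint8); m[y-9:y+10,x-9:x+10]=(g[y-9:y+10,x-9:x+10]<70)
    m=cv2.morphologyEx(m,cv2.MORPH_OPEN,cv2.getStructuringElement(cv2.MORPH_ELLIPSE,(7,7)))
    c=max(cv2.findContours(m,0,2)[0],key=cv2.contourArea); (u,v),r=cv2.minEnclosingCircle(c)
    p=pt(d,u,v); o=-np.array(d['R']).T@np.array(d['t']); w=p-o; w/=np.linalg.norm(w); print(n,u,v,r,p); rays.append((o,w))
(o1,a),(o2,b)=rays; k=np.linalg.lstsq(np.stack([a,-b],1),o2-o1,rcond=None)[0]; A=o1+k[0]*a;B=o2+k[1]*b
print('knob',(A+B)/2,np.linalg.norm(A-B),'pred',mw(knob(-.29,0)), 'machine frame',M.T@((A+B)/2-O))
d=grab('wrist','w0'); p,R,o=cur(); c=-np.array(d['R']).T@np.array(d['t']); print('cam in tool',R.T@(c-p))
K=(A+B)/2; Rt=toolR(36); pre=K-.10*Rt[:,2]; print('pre',pre)
print('1');rows(p,R,np.array([.20,.33,.33]),Ro.from_euler('z',25,degrees=True).as_matrix()@R,8)
print('2');rows(np.array([.20,.33,.33]),Ro.from_euler('z',25,degrees=True).as_matrix()@R,pre,Rt,10)
E
```

```text
s0 310.5 212.0 4.031229019165039 [0.4892 0.1364 0.158 ]
t0 317.5 239.0 7.632268905639648 [0.4869 0.136  0.1539]
knob [0.4897 0.1335 0.1511] 0.0030165968501464652 pred [0.4819 0.1223 0.1446] machine frame [-0.0546  0.0052  0.1511]
cam in tool [ 0.0703 -0.0001 -0.1433]
pre [0.4402 0.1018 0.232 ]
1
-0.27 -0.78 -0.31 | 0.0 -0.0 -0.39
-0.23 -0.79 -0.31 | 0.0 -0.0 -0.39
-0.19 -0.8 -0.31 | 0.0 -0.0 -0.39
-0.14 -0.81 -0.31 | 0.0 -0.0 -0.39
-0.1 -0.82 -0.31 | 0.0 -0.0 -0.39
-0.05 -0.82 -0.31 | 0.0 -0.0 -0.39
-0.01 -0.82 -0.31 | 0.0 -0.0 -0.39
0.04 -0.82 -0.31 | 0.0 -0.0 -0.39
2
-0.53 -0.64 0.25 | -0.1 -0.44 -0.31
-0.48 -0.66 0.27 | -0.1 -0.44 -0.31
-0.44 -0.69 0.29 | -0.1 -0.44 -0.31
-0.39 -0.71 0.3 | -0.1 -0.44 -0.31
-0.34 -0.73 0.31 | -0.1 -0.44 -0.31
-0.29 -0.75 0.32 | -0.1 -0.44 -0.31
-0.23 -0.76 0.33 | -0.1 -0.44 -0.31
-0.18 -0.78 0.33 | -0.1 -0.44 -0.31
-0.13 -0.79 0.33 | -0.1 -0.44 -0.31
-0.07 -0.8 0.32 | -0.1 -0.44 -0.31
```

Emit:
{"method": "drive_tool", "body": {"steps": [{"translation": [-0.27,-0.78,-0.31],"angular": [0,0,-0.39],"gripper": 1},{"translation": [-0.23,-0.79,-0.31],"angular": [0,0,-0.39],"gripper": 1},{"translation": [-0.19,-0.8,-0.31],"angular": [0,0,-0.39],"gripper": 1},{"translation": [-0.14,-0.81,-0.31],"angular": [0,0,-0.39],"gripper": 1},{"translation": [-0.1,-0.82,-0.31],"angular": [0,0,-0.39],"gripper": 1},{"translation": [-0.05,-0.82,-0.31],"angular": [0,0,-0.39],"gripper": 1},{"translation": [-0.01,-0.82,-0.31],"angular": [0,0,-0.39],"gripper": 1},{"translation": [0.04,-0.82,-0.31],"angular": [0,0,-0.39],"gripper": 1}]}}

```text
t: 1.15
tool_pos: [0.2, 0.3293, 0.3306]
tool_rot: [0.188, -3.136, 0.0]
contact_force: [0.2, 0.0, 0.7]
opening: 0.085
grip_force: 0.0
```

Run:
```python
from h import *
np.set_printoptions(precision=4,suppress=True)
p,R,o=cur(); print(o['t'],p,o['q'])
# knob surface points from depth, in machine frame
for n in ['s0','t0']:
    d=load(n); C=cloud(d); P=(C-O)@M
    m=(d['depth']>0)&(P[...,2]>.125)&(P[...,2]<.175)&(P[...,0]>-.1)&(P[...,0]<-.02)&(abs(P[...,1])<.03)
    v,u=np.nonzero(m); Q=P[m]; print(n,len(u),u.min(),u.max(),v.min(),v.max(),Q.mean(0),Q[:,2].max())
    from scipy.optimize import least_squares
    f=lambda c:np.linalg.norm(Q-c,axis=1)-.015
    r=least_squares(f,Q.mean(0)-[0,0,.01],loss='soft_l1',f_scale=.002); print(' sphere',r.x,np.abs(r.fun).mean(), 'arm',np.linalg.norm(r.x-[-.03,0,.02]))
rows(p,R,np.array([.42,.09,.27]),toolR(30),10)
```

```text
1.15 [0.2    0.3293 0.3306] [ 0.8314 -0.5948  1.9793 -0.0001  1.7573 -0.8593]
s0 126 305 317 206 219 [-0.0555  0.0053  0.1533] 0.16590979872863576
 sphere [-0.0566  0.0003  0.1462] 0.0016532901563835636 arm 0.12897344157128648
t0 126 314 325 231 243 [-0.0572  0.0021  0.1553] 0.16344009739049936
 sphere [-0.0547 -0.0029  0.1474] 0.000951754586548539 arm 0.12984864097965293
-0.47 -0.66 0.15 | -0.08 -0.37 -0.31
-0.44 -0.68 0.17 | -0.08 -0.37 -0.31
-0.4 -0.7 0.18 | -0.08 -0.37 -0.31
-0.36 -0.72 0.19 | -0.08 -0.37 -0.31
-0.31 -0.74 0.2 | -0.08 -0.37 -0.31
-0.27 -0.75 0.21 | -0.08 -0.37 -0.31
-0.23 -0.77 0.21 | -0.08 -0.37 -0.31
-0.18 -0.78 0.21 | -0.08 -0.37 -0.31
-0.14 -0.79 0.21 | -0.08 -0.37 -0.31
-0.09 -0.8 0.21 | -0.08 -0.37 -0.31
```

Both sphere fits agree on the knob at about (-56, -1, 147) mm in the machine frame. The arm length comes out at 129–130 mm, so f is about -0.20.

Emit:
{"method": "drive_tool", "body": {"steps": [{"translation": [-0.47,-0.66,0.15],"angular": [-0.08,-0.37,-0.31],"gripper": 1},{"translation": [-0.44,-0.68,0.17],"angular": [-0.08,-0.37,-0.31],"gripper": 1},{"translation": [-0.4,-0.7,0.18],"angular": [-0.08,-0.37,-0.31],"gripper": 1},{"translation": [-0.36,-0.72,0.19],"angular": [-0.08,-0.37,-0.31],"gripper": 1},{"translation": [-0.31,-0.74,0.2],"angular": [-0.08,-0.37,-0.31],"gripper": 1},{"translation": [-0.27,-0.75,0.21],"angular": [-0.08,-0.37,-0.31],"gripper": 1},{"translation": [-0.23,-0.77,0.21],"angular": [-0.08,-0.37,-0.31],"gripper": 1},{"translation": [-0.18,-0.78,0.21],"angular": [-0.08,-0.37,-0.31],"gripper": 1}]}}

```text
t: 2.15
tool_pos: [0.3758, 0.1373, 0.2821]
tool_rot: [-0.637, 2.655, 0.157]
contact_force: [-0.2, -0.4, -0.3]
opening: 0.085
grip_force: 0.0
```

Run:
```python
from h import *
np.set_printoptions(precision=4,suppress=True)
p,R,o=cur(); print(o['t'],p,o['q'])
Rt=toolR(36); K=mw([-.0556,-.001,.1468]); g=K+.0187*Rt[:,2]; pre=g-.10*Rt[:,2]; print(pre,g)
rows(p,R,pre,Rt,4)
```

```text
2.15 [0.3758 0.1373 0.2821] [ 0.0272 -0.917   2.2679  0.1927  1.4138 -2.0084]
[0.4519 0.102  0.2126] [0.5015 0.1336 0.1317]
-0.12 -0.42 0.52 | -0.06 -0.37 -0.16
-0.08 -0.43 0.52 | -0.06 -0.37 -0.16
-0.05 -0.43 0.52 | -0.06 -0.37 -0.16
-0.01 -0.44 0.52 | -0.06 -0.37 -0.16
```

Emit:
{"method": "drive_tool", "body": {"steps": [{"translation": [-0.12,-0.42,0.52],"angular": [-0.06,-0.37,-0.16],"gripper": 1},{"translation": [-0.08,-0.43,0.52],"angular": [-0.06,-0.37,-0.16],"gripper": 1},{"translation": [-0.05,-0.43,0.52],"angular": [-0.06,-0.37,-0.16],"gripper": 1},{"translation": [-0.01,-0.44,0.52],"angular": [-0.06,-0.37,-0.16],"gripper": 1},{"translation": [0,0,0],"angular": [0,0,0],"gripper": 1}]}}

```text
t: 2.78
tool_pos: [0.4503, 0.1018, 0.2102]
tool_rot: [-0.704, 2.434, 0.231]
contact_force: [0.1, -0.1, 0.0]
opening: 0.0853
grip_force: 0.0
```

Run:
```python
from h import *
from scipy.optimize import least_squares
np.set_printoptions(precision=4,suppress=True)
p,R,o=cur(); print(o['t'],p,o['q'])
d=grab('wrist','w1'); C=cloud(d); P=(C-O)@M
m=(d['depth']>0)&(P[...,2]>.125)&(P[...,2]<.175)&(P[...,0]>-.1)&(P[...,0]<-.02)&(abs(P[...,1])<.03)
v,u=np.nonzero(m); Q=P[m]; print(len(Q),u.mean(),v.mean())
r=least_squares(lambda c:np.linalg.norm(Q-c,axis=1)-.015,[-.056,0,.146],loss='soft_l1',f_scale=.002); print(r.x,np.abs(r.fun).mean())
Rt=toolR(36); K=mw(r.x); g=K+.0187*Rt[:,2]; rows(p,R,g,Rt,6)
```

```text
2.775 [0.4503 0.1018 0.2102] [-0.1949 -0.7978  2.3733  0.4625  1.1314 -2.4348]
1575 268.648253968254 226.83492063492062
[-0.0565 -0.0023  0.1475] 0.000511708231928386
-0.01 -0.01 0.41 | 0.0 -0.01 -0.01
-0.01 -0.01 0.41 | 0.0 -0.01 -0.01
-0.01 -0.01 0.41 | 0.0 -0.01 -0.01
-0.01 -0.01 0.41 | 0.0 -0.01 -0.01
-0.01 -0.01 0.41 | 0.0 -0.01 -0.01
-0.01 -0.01 0.41 | 0.0 -0.01 -0.01
```

View pics/w1.png

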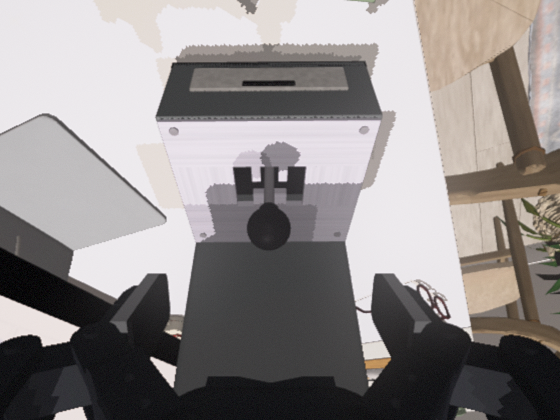

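The wrist view shows the knob at (268,227), centred between the fingers. The sphere fit agrees with the earlier one. Next I advance and grip.

Emit:
{"method": "drive_tool", "body": {"steps": [{"translation": [-0.01,-0.01,0.41],"angular": [0,0,0],"gripper": 1},{"translation": [-0.01,-0.01,0.41],"angular": [0,0,0],"gripper": 1},{"translation": [-0.01,-0.01,0.41],"angular": [0,0,0],"gripper": 1},{"translation": [-0.01,-0.01,0.41],"angular": [0,0,0],"gripper": 1},{"translation": [-0.01,-0.01,0.41],"angular": [0,0,0],"gripper": 0.8},{"translation": [-0.01,-0.01,0.41],"angular": [0,0,0],"gripper": 0.6},{"translation": [0,0,0],"angular": [0,0,0],"gripper": 0.45}], "force": 20}}

```text
t: 3.7
tool_pos: [0.5028, 0.1336, 0.1354]
tool_rot: [-0.709, 2.429, 0.23]
contact_force: [-0.1, 1.0, 0.4]
opening: 0.0387
grip_force: 0.0
```

Emit:
{"method": "drive_tool", "body": {"steps": [{"translation": [0,0,0],"angular": [0,0,0],"gripper": 0.2},{"translation": [0,0,0],"angular": [0,0,0],"gripper": 0.2},{"translation": [0,0,0],"angular": [0,0,0],"gripper": 0.2},{"translation": [0,0,0],"angular": [0,0,0],"gripper": 0.2}], "force": 20}}

```text
t: 4.2
tool_pos: [0.5035, 0.1326, 0.1363]
tool_rot: [-0.706, 2.427, 0.229]
contact_force: [-1.6, 1.6, 3.6]
opening: 0.0288
grip_force: 20.1
```

Run:
```python
from h import *
np.set_printoptions(precision=4,suppress=True)
p,R,o=cur(); print(o['t'],p,o['q'],o['contact_force'],o['opening'],o['grip_force'])
G=M.T@(p-.0187*R[:,2]-O); print('grasp mach',G)
Rt=toolR(36); K0=np.array([-.0565,-.0023,.1475]); off=G-K0
f0=-.205
def tgt(f,s): return mw(knob(f,s)+(off-(knob(f0,-.02)-K0))*0+off*0.5)+.0187*Rt[:,2]
print('neutral');rows(p,R,tgt(0.,0),Rt,4)
print('right');rows(tgt(0.,0),Rt,tgt(0.,-.34),Rt,5)
print('fwd');rows(tgt(0.,-.34),Rt,tgt(.30,-.34),Rt,5)
```

```text
4.2 [0.5035 0.1326 0.1363] [-0.0821 -0.5015  2.3329  0.4935  0.847  -2.4629] [-1.6037  1.5791  3.593 ] 0.028788092887240244 20.06623148918152
grasp mach [-0.0544 -0.003   0.1515]
neutral
-0.13 0.02 0.09 | -0.0 0.0 -0.0
-0.13 0.02 0.09 | -0.0 0.0 -0.0
-0.13 0.02 0.09 | -0.0 0.0 -0.0
-0.13 0.02 0.09 | -0.0 0.0 -0.0
right
0.02 -0.22 0.03 | 0.0 0.0 0.0
0.02 -0.22 0.03 | 0.0 0.0 0.0
0.02 -0.22 0.03 | 0.0 0.0 0.0
0.02 -0.22 0.03 | 0.0 0.0 0.0
0.02 -0.22 0.03 | 0.0 0.0 0.0
fwd
-0.14 0.01 0.14 | 0.0 0.0 0.0
-0.14 0.01 0.14 | 0.0 0.0 0.0
-0.14 0.01 0.14 | 0.0 0.0 0.0
-0.14 0.01 0.14 | 0.0 0.0 0.0
-0.14 0.01 0.14 | 0.0 0.0 0.0
```

Emit:
{"method": "drive_tool", "body": {"steps": [{"translation": [-0.13,0.02,0.09],"angular": [0,0,0],"gripper": 0.2},{"translation": [-0.13,0.02,0.09],"angular": [0,0,0],"gripper": 0.2},{"translation": [-0.13,0.02,0.09],"angular": [0,0,0],"gripper": 0.2},{"translation": [-0.13,0.02,0.09],"angular": [0,0,0],"gripper": 0.2},{"translation": [0,0,0],"angular": [0,0,0],"gripper": 0.2}]}}

```text
t: 4.82
tool_pos: [0.5248, 0.1484, 0.1382]
tool_rot: [-0.706, 2.424, 0.225]
contact_force: [0.4, -0.6, 5.8]
opening: 0.0284
grip_force: 20.4
```

```bash
cat >> h.py <<'E'
def where():
    from scipy.optimize import least_squares
    p,R,o=cur(); G=M.T@(p-.0187*R[:,2]-O); print(o['t'],'grasp',np.round(G,4),'F(mach)',np.round(M.T@o['contact_force'],1),np.round(o['q'],2),o['opening'],o['grip_force'])
E
python3 - <<'E'
from h import *
where(); d=grab('wrist','w2'); s=grab('scene','s2')
cv2.imwrite('pics/c2.png',np.hstack([cv2.resize(d['color'][80:330,130:430,::-1],(480,400)),cv2.resize(s['color'][150:290,240:360,::-1],(320,400))]))
E
```

```text
4.825 grasp [-0.0281 -0.001   0.1533] F(mach) [ 0.  -0.8  5.8] [-0.04 -0.43  2.28  0.48  0.8  -2.42] 0.028391338871100204 20.40392428636551
```

View pics/c2.png

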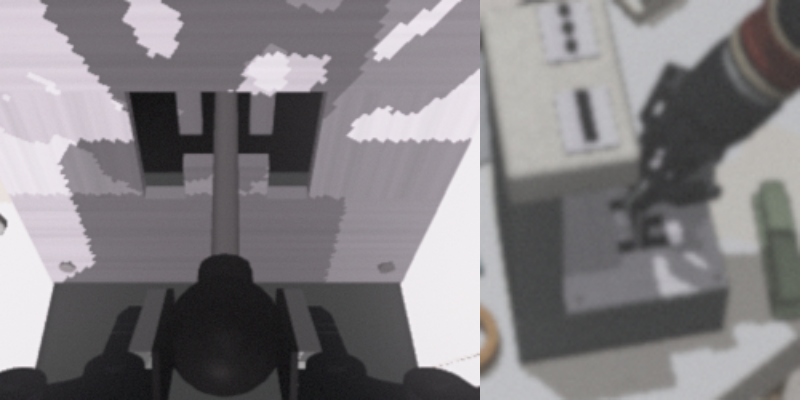

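The wrist view shows the knob gripped and the stem in the cross slot. The next move is to the machine's right.

Emit:
{"method": "drive_tool", "body": {"steps": [{"translation": [0.02,-0.22,0.01],"angular": [0,0,0],"gripper": 0.2},{"translation": [0.02,-0.22,0.02],"angular": [0,0,0],"gripper": 0.2},{"translation": [0.02,-0.22,0.03],"angular": [0,0,0],"gripper": 0.2},{"translation": [0.02,-0.22,0.04],"angular": [0,0,0],"gripper": 0.2},{"translation": [0.02,-0.2,0.05],"angular": [0,0,0],"gripper": 0.2},{"translation": [0,0,0],"angular": [0,0,0],"gripper": 0.2}]}}

```text
t: 5.68
tool_pos: [0.5468, 0.1115, 0.1286]
tool_rot: [-0.706, 2.428, 0.226]
contact_force: [-0.2, -1.4, 3.7]
opening: 0.0284
grip_force: 20.8
```

Run:
```python
from h import *
where(); d=grab('wrist','w3')
cv2.imwrite('pics/c3.png',cv2.resize(d['color'][80:330,130:430,::-1],(480,400)))
```

```text
5.675 grasp [-0.0293 -0.044   0.1438] F(mach) [-0.9 -1.1  3.7] [-0.12 -0.35  2.24  0.54  0.81 -2.55] 0.028441469828571073 20.781676769256592
```

View pics/c3.png

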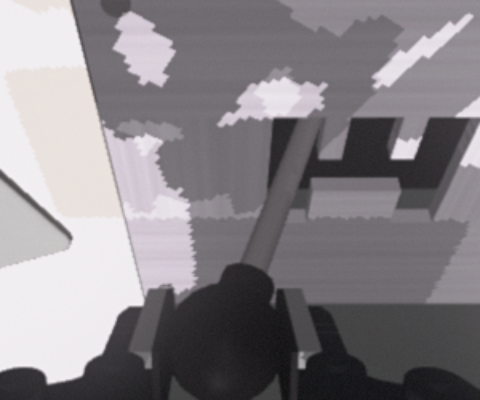

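The stem is now in the right lane, and y = -44 mm matches the studs plate at -43. Pushing forward.

Emit:
{"method": "drive_tool", "body": {"steps": [{"translation": [-0.18,0,0.13],"angular": [0,0,0],"gripper": 0.2},{"translation": [-0.18,0.01,0.14],"angular": [0,0,0],"gripper": 0.2},{"translation": [-0.18,0.01,0.15],"angular": [0,0,0],"gripper": 0.2},{"translation": [-0.16,0.01,0.15],"angular": [0,0,0],"gripper": 0.2},{"translation": [-0.12,0.01,0.14],"angular": [0,0,0],"gripper": 0.2},{"translation": [0,0,0],"angular": [0,0,0],"gripper": 0.2}]}}

```text
t: 6.48
tool_pos: [0.5809, 0.1374, 0.1233]
tool_rot: [-0.709, 2.431, 0.23]
contact_force: [-5.0, -3.8, 1.0]
opening: 0.0287
grip_force: 21.2
```

Run:
```python
from h import *
where(); print(knob(.22,-.34),knob(.29,-.34))
```

```text
6.475 grasp [ 0.0134 -0.0406  0.1384] F(mach) [-6.3 -0.5  1. ] [-0.06 -0.23  2.16  0.52  0.76 -2.5 ] 0.028663018669175196 21.168831288814545
[-0.00163015 -0.0423084   0.13960414] [ 0.00717379 -0.04154306  0.13744055]
```

Emit:
{"method": "drive_tool", "body": {"steps": [{"translation": [0,0,0],"angular": [0,0,0],"gripper": 0.6},{"translation": [0,0,0],"angular": [0,0,0],"gripper": 0.8},{"translation": [0,0,0],"angular": [0,0,0],"gripper": 0.8},{"translation": [0,0,-0.4],"angular": [0,0,0],"gripper": 0.8},{"translation": [0,0,-0.6],"angular": [0,0,0],"gripper": 0.8},{"translation": [0,0,-0.6],"angular": [0,0,0],"gripper": 0.8},{"translation": [0,0,-0.6],"angular": [0,0,0],"gripper": 0.8},{"translation": [0,0,-0.6],"angular": [0,0,0],"gripper": 0.8}]}}

```text
t: 7.48
tool_pos: [0.5258, 0.1016, 0.2163]
tool_rot: [-0.707, 2.428, 0.229]
contact_force: [1.0, 0.1, 0.5]
opening: 0.0684
grip_force: 0.0
```

Run:
```python
from h import *
from scipy.optimize import least_squares
where()
d=grab('wrist','w4'); P=(cloud(d)-O)@M
m=(d['depth']>0)&(P[...,2]>.122)&(P[...,2]<.165)&(P[...,0]>-.04)&(P[...,0]<.04)&(abs(P[...,1]+.042)<.025)
Q=P[m]; r=least_squares(lambda c:np.linalg.norm(Q-c,axis=1)-.015,[0,-.042,.138],loss='soft_l1',f_scale=.002); print(len(Q),r.x,np.abs(r.fun).mean(),'f',np.arcsin((r.x[0]+.03)/.13))
```

```text
7.475 grasp [-0.0523 -0.041   0.2315] F(mach) [ 0.9 -0.5  0.5] [-0.16 -0.53  2.21  0.48  1.01 -2.46] 0.06835105665722957 0.0
1540 [ 0.00809423 -0.04128801  0.13783693] 0.0006458523877959448 f 0.29739709387932994
```

View pics/w4.png

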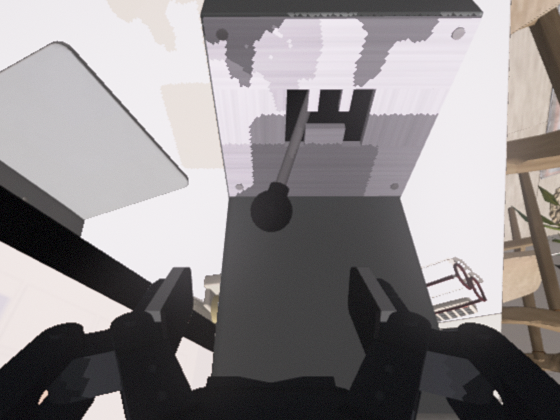

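The knob, at (271,208), is released and resting fully forward in the right lane (f ≈ 0.297). The robot is clear of it. Handing in after a short settle.

Emit:
{"method": "drive_tool", "body": {"steps": [{"translation": [0,0,-0.4],"angular": [0,0,0],"gripper": 0.8},{"translation": [0,0,0],"angular": [0,0,0],"gripper": 0.8},{"translation": [0,0,0],"angular": [0,0,0],"gripper": 0.8}]}}

```text
t: 7.9
tool_pos: [0.5182, 0.0969, 0.2277]
tool_rot: [-0.707, 2.429, 0.229]
contact_force: [0.1, 0.7, -0.3]
opening: 0.0679
grip_force: 0.0
```

```bash
python3 -c "
from station import ctrl
print(ctrl.finish_job())"
```

```text
the job is handed in; nothing more can be done
None
```

The machine is set to punching and the job is handed in (no verdict came back): the lever was measured fully forward (about 0.30 rad) in the right lane below the three-stud plate, it is let go, and the arm went nowhere near the stapler, eraser or tape roll.

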